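# Turn the power modules over and switch them on with the insulated stick

### The job

The power modules on the bench (two or three of them) lie circuit side down: turn each one over and set it flat on the blue-grey test mat, circuit side up, handling it without dropping it. When all are on the mat, pull the yellow insulated stick out of its holder, use it (never the fingers) to push in the recessed red switch on every module until it is fully in, then put the stick back in the holder, tip down. Leave the meter, the solder reel and the bottle alone.

Things in the scene. Friction and masses are not known exactly. Their poses are not given: they have to be found in the camera images.
- m1: Loose power module (2 or 3 are present; absent ones read None): aluminium U-chassis 112 (x) x 64 (y) x 26 (z) mm, 0.26 kg, green board and orange terminal block inside. Origin: centre of that block. z points out of the bare closed face (up at the start; z down = circuit side up). Long sides are flat walls, gripped across the 64 mm. It also stands on a 64 x 26 end, centre 56 mm up.
- m1_switch (a joint): Red push switch of m1, in m: 0 = out, 0.005 = fully in; pressed in above 0.0035. It needs about 2 N, has no return spring and stays where it is pushed.
- m1_switch_top (a point): Centre of the top of m1's red round switch (15 mm across), in the module's frame at x 28, y 6, z -3 mm when out; reached from the circuit side, pushed along the module's +z. It lies in a black guard 19 mm square inside, whose rim stands 6 mm proud of the switch top and 4 mm below the rims of the chassis walls.
- m2: Loose power module (2 or 3 are present; absent ones read None): aluminium U-chassis 112 (x) x 64 (y) x 26 (z) mm, 0.26 kg, green board and blue terminal block inside. Origin: centre of that block. z points out of the bare closed face (up at the start; z down = circuit side up). Long sides are flat walls, gripped across the 64 mm. It also stands on a 64 x 26 end, centre 56 mm up.
- m2_switch (a joint): Red push switch of m2, in m: 0 = out, 0.005 = fully in; pressed in above 0.0035. It needs about 2 N, has no return spring and stays where it is pushed.
- m2_switch_top (a point): Centre of the top of m2's red round switch (15 mm across), in the module's frame at x 28, y 6, z -3 mm when out; reached from the circuit side, pushed along the module's +z. It lies in a black guard 19 mm square inside, whose rim stands 6 mm proud of the switch top and 4 mm below the rims of the chassis walls.
- m3: Loose power module (2 or 3 are present; absent ones read None): aluminium U-chassis 112 (x) x 64 (y) x 26 (z) mm, 0.26 kg, green board and grey terminal block inside. Origin: centre of that block. z points out of the bare closed face (up at the start; z down = circuit side up). Long sides are flat walls, gripped across the 64 mm. It also stands on a 64 x 26 end, centre 56 mm up.
- m3_switch (a joint): Red push switch of m3, in m: 0 = out, 0.005 = fully in; pressed in above 0.0035. It needs about 2 N, has no return spring and stays where it is pushed.
- m3_switch_top (a point): Centre of the top of m3's red round switch (15 mm across), in the module's frame at x 28, y 6, z -3 mm when out; reached from the circuit side, pushed along the module's +z. It lies in a black guard 19 mm square inside, whose rim stands 6 mm proud of the switch top and 4 mm below the rims of the chassis walls.
- mat_top (a point): Centre of the top of the fixed blue-grey test mat, 260 mm (its x) x 340 mm (its y), 3 mm thick; z up.
- stick_mid (a point): Middle of the insulated stick, 180 mm long, 50 g; z runs along it from the tip to the top of the handle. White round shaft 12 mm thick for the 85 mm from the tip, then a yellow round handle 18 mm thick up to the end. This point is 90 mm from the tip. It starts upright in its holder, leaning up to 9 degrees.
- stick: The same stick; origin at the centre of its flat tip (lower end), z along it to the top of the handle.
- holder_floor (a point): Centre of the inner floor of the fixed stick holder, 12 mm above the bench: a grey tapered cup on a dark round foot 76 mm across. Inside radius 9 mm at the floor, 14 mm at the mouth.
- holder_mouth (a point): Centre of the holder's mouth, 84 mm above its inner floor, 96 mm above the bench.
- meter: Bystander: hand-held meter 150 x 75 x 34 mm lying flat; leave alone. Origin under its centre.
- solder: Bystander: reel of solder 56 mm across, 44 mm tall; leave alone. Origin under its centre.
- cleaner: Bystander: cleaner bottle 50 mm across, 120 mm tall; leave alone. Origin under its centre.

How it is judged:
By the outcome, as a careful person would: the job done as asked, in the order asked, and still so for the second after the job is handed in, with the robot touching nothing.
Of m1, m2, m3 only 2 to 3 are there at a start; the rules pass over those that are not, and their reading is None.
At some moment in a run one of m1, m2, m3 may be knocked a few centimetres aside while the robot is not near it.
It also fails if it takes over 210 s, if anything falls off the work surface, if the arm or the gripper's body presses on something with over 40 N, if the wrist force passes 120 N, or if a joint passes its speed limit or range.

### The arm

A 6-joint arm with a two-finger parallel gripper is mounted at the origin on the work surface. World frame = base frame: x ahead of the robot, y to its left, z up, the work surface at z = 0. Lengths are in m, angles in rad, forces in N, time in s.
With the tool pointing down it reaches from about 0.375 to 0.9 m from the base axis. Payload 3.1 kg.
Tool frame: the origin (TCP) lies on the centre line of the jaws, within the pads' length; the fingertips stand 8 mm ahead of it and the grasp point (between the pads) lies 11 mm behind it; y points along the fingers, z is the direction in which the jaws open and shut, and the axes are right-handed (so a half turn about y gives the same grasp; the last joint's range is limited). The gripper opens to 87 mm and grips with 3 to 60 N. Pads are 19 mm wide; open, the fingers measure 117 mm over their backs; the gripper's body (75 mm by 190 mm) begins 51 mm behind the grasp point.
Start: joints at [1.151, 0.527, 1.433, -0, 1.181, -0.178], TCP at [0.149, 0.607, 0.231] pointing down, gripper open.
Joint ranges: [-3.08, 3.08], [-0.75, 2.2], [0.22, 2.44], [-1.43, 4.57], [0, 2.65], [-2.85, 2.85]. Speed limits (rad/s): [2.79, 2.79, 3.14, 3.14, 3.14, 3.14].

### API

Orientations are given as a rotation vector (axis times angle).
In Python, from workcell import * gives the robot as it stands. Calls block until the motion is done:
- movep(position, orientation): joint-space move of the TCP to a pose.
- move_straight(position, attitude=None, rate=0.15, contact_N=None): straight line of the TCP; attitude=None keeps the orientation; rate is the mean speed in m/s. With contact_N (N) it stops when the force on the tool has changed by that much, and returns True; else False.
- move_joints(angles): joint-space move.
- grip(opening, force=None): finger opening in m; force is the grip in N (None keeps the last); returns when the fingers have stopped.
- hold(seconds).
- solve_ik(position, orientation): joint angles nearest the present ones, or None.
- snapshot(name): name is "side" or "top"; returns a dict with "image" (420x560x3 uint8, blue, green, red), "z_map" (420x560 float32, m along the optical axis (not along the pixel's ray), 0 where there is no reading), "fx", "fy", "cx", "cy" (pixels), "world_from_camera" (4x4, takes a point from camera to world coordinates). Camera axes: x right, y down, z forward; pixel columns grow to the right and rows downward; lengths in m; the calibration is good to about 2 mm. A picture is of the moment at which its call begins.
A pose or a line that the arm cannot do raises MotionError and nothing moves.
- finish_job(): hands the job in, once; it reports no verdict.
Readings, each from a call of its own:
- read_time(): time.
- read_q(): joint angles.
- read_dq(): joint speeds.
- read_joint_torque(): joint torques, N m.
- read_tcp_pos(): TCP position.
- read_tool_rot(): TCP orientation.
- read_contact_force(): force on the tool from outside, world axes, zero at the start.
- read_wrist_torque(): the same for the moment, N m.
- read_finger_gap(): finger opening in m.
Only numpy, scipy, OpenCV 4.12 (cv2) and the standard library are available. Lean on these libraries where they do the work, as an engineer would, in place of code of your own. Each camera call takes 0.05 s, during which the arm holds its last target.

## Working session

There is one attempt and no reset: what is moved stays moved. The work goes in short steps, each a Python script; the robot and the scene stay as the last script left them, time stands still between calls to the robot, and variables do not carry over. Pictures are saved under pics/ and viewed, and the job is handed in when it is done.

```bash
mkdir -p pics; ls; python3 - <<'E'
from workcell import *
import cv2,numpy as np
for n in("top","side"):
    s=snapshot(n); cv2.imwrite(f"pics/{n}0.png",s["image"]); print(n,s["fx"],s["fy"],s["cx"],s["cy"]); print(np.round(s["world_from_camera"],3))
print(read_time(),read_tool_rot(),read_finger_gap())
E
```

```text
pics
top 498.35868794077413 498.35868794077413 285.5221293950816 212.16775237933288
[[-0.024 -0.995  0.093  0.501]
 [-1.     0.025  0.009 -0.04 ]
 [-0.011 -0.093 -0.996  1.334]
 [ 0.     0.     0.     1.   ]]
side 440.59482820706756 440.59482820706756 287.4100176531517 214.80562109211974
[[ 0.974 -0.121  0.191  0.37 ]
 [-0.226 -0.566  0.793 -1.059]
 [ 0.012 -0.815 -0.579  0.843]
 [ 0.     0.     0.     1.   ]]
0.1 [-1.56437712  0.18950295 -0.18864651] 0.08694818481202146
```

View pics/top0.png

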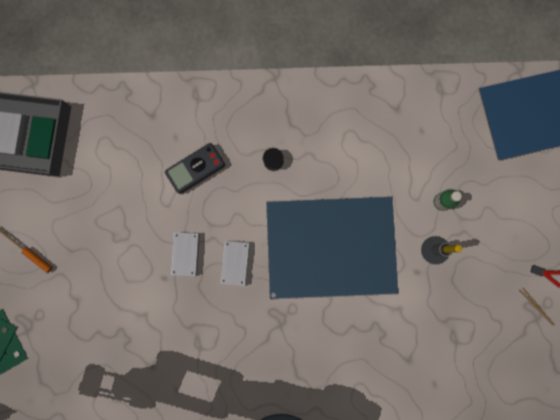

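View pics/side0.png

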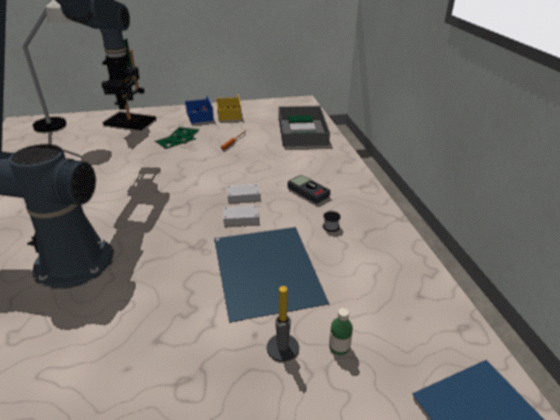

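The top view shows two modules, at about (185,254) and (235,263). The mat is centred near (332,247) and the holder foot is at (435,250), with the stick leaning right. I'll measure these and check which turning poses the arm can reach.

```bash
cat > h.py <<'E'
from workcell import *
import cv2,numpy as np
from scipy.spatial.transform import Rotation as R
def pix2plane(s,uv,z):
    uv=np.atleast_2d(np.asarray(uv,float)); T=s["world_from_camera"]
    d=np.c_[(uv[:,0]-s["cx"])/s["fx"],(uv[:,1]-s["cy"])/s["fy"],np.ones(len(uv))]@T[:3,:3].T
    o=T[:3,3]; return o+d*((z-o[2])/d[:,2])[:,None]
def cloud(s):
    v,u=np.indices(s["z_map"].shape); z=s["z_map"]; T=s["world_from_camera"]
    P=np.stack([(u-s["cx"])/s["fx"]*z,(v-s["cy"])/s["fy"]*z,z],-1)
    return P@T[:3,:3].T+T[:3,3]
def project(s,p):
    T=np.linalg.inv(s["world_from_camera"]); q=np.atleast_2d(p)@T[:3,:3].T+T[:3,3]
    return np.c_[q[:,0]/q[:,2]*s["fx"]+s["cx"],q[:,1]/q[:,2]*s["fy"]+s["cy"]]
def modules(s,ztop=0.026,thr=125):
    """bright grey blobs: returns list of (centre xy, long-axis angle, size)"""
    im=s["image"]; hsv=cv2.cvtColor(im,cv2.COLOR_BGR2HSV)
    m=((hsv[...,2]>thr)&(hsv[...,1]<30)).astype(np.uint8)
    m=cv2.morphologyEx(m,cv2.MORPH_CLOSE,np.ones((3,3)))
    out=[]
    for c in cv2.findContours(m,cv2.RETR_EXTERNAL,cv2.CHAIN_APPROX_NONE)[0]:
        if cv2.contourArea(c)<300: continue
        W=pix2plane(s,c[:,0,:],ztop)[:,:2]
        (cx,cy),(w,h),a=cv2.minAreaRect((W*1000).astype(np.float32))
        a=np.radians(a)
        if h>w: w,h=h,w; a+=np.pi/2
        a=(a+np.pi/2)%np.pi-np.pi/2
        out.append((np.array([cx,cy])/1000,a,(w,h),cv2.boundingRect(c)))
    return out
def pose(a,zax):
    """rotvec for tool approach a (y), jaw axis z"""
    a=np.array(a,float);a/=np.linalg.norm(a); z=np.array(zax,float); z-=a*(z@a); z/=np.linalg.norm(z)
    return R.from_matrix(np.c_[np.cross(a,z),a,z]).as_rotvec()
def tcp_for(g,a,back=0.011):
    a=np.array(a,float); return np.array(g,float)+back*a/np.linalg.norm(a)
E
python3 - <<'E'
from h import *
s=snapshot("top")
for t in (110,125,140,155):
    for m in modules(s,thr=t): print(t,np.round(m[0],4),round(np.degrees(m[1]),1),np.round(m[2],1),m[3])
P=cloud(s)
zz=P[...,2]
m=((zz>.018)&(zz<.034)&(s["z_map"]>0)).astype(np.uint8); m=cv2.morphologyEx(m,cv2.MORPH_OPEN,np.ones((3,3)))
for c in cv2.findContours(m,0,2)[0]:
    if cv2.contourArea(c)>200:
        print("z",cv2.boundingRect(c),np.median(zz[m>0]))
hsv=cv2.cvtColor(s["image"],cv2.COLOR_BGR2HSV)
b=((hsv[...,0]>95)&(hsv[...,0]<120)&(hsv[...,1]>80)&(hsv[...,2]>40)).astype(np.uint8)
for c in cv2.findContours(b,0,2)[0]:
    if cv2.contourArea(c)>3000:
        W=pix2plane(s,c[:,0,:],.003)[:,:2]; print("mat?",cv2.boundingRect(c),cv2.minAreaRect((W*1000).astype(np.float32)))
print(zz[254,185],zz[263,235],zz[247,332],zz[320,200])
for n in("top","side"):
    s=snapshot(n); x,y,w,h=(150,215,130,75) if n=="top" else (200,165,90,75)
    cv2.imwrite(f"pics/crop_{n}1.png",cv2.resize(s["image"][y:y+h,x:x+w],None,fx=6,fy=6,interpolation=cv2.INTER_NEAREST))
# reach
ok=lambda p,a,z:solve_ik(np.array(p),pose(a,z)) is not None
for c in ([.5,.23],[.5,.1],[.5,-.1],[.55,-.16],[.45,-.16],[.6,-.16]):
  r=[]
  for az in range(0,360,30):
    f=np.array([np.cos(np.radians(az)),np.sin(np.radians(az)),0]); j=[-f[1],f[0],0]
    t45=f-[0,0,1]
    r.append(f"{az}:"+''.join('HhTt'[k] if o else '.' for k,o in enumerate([ok(tcp_for([*c,.07],f),f,j),ok(tcp_for([*c,.07],f),f,[-q for q in j]),ok(tcp_for([*c,.07],t45),t45,j),ok(tcp_for([*c,.07],t45),t45,[-q for q in j])])))
  print(c,r)
E
```

```text
110 [0.4835 0.1121] -2.5 [139.9  76.8] (218, 240, 31, 55)
110 [0.5161 0.2432] -3.6 [142.1  70.8] (170, 228, 28, 56)
110 [0.8574 0.7105] -1.5 [112.6  55.3] (0, 112, 21, 42)
125 [0.4838 0.1126] -3.4 [139.6  75.5] (218, 240, 31, 55)
125 [0.5161 0.2432] -3.3 [142.3  70.3] (170, 228, 28, 56)
125 [0.8578 0.7093] 1.5 [109.1  51.6] (0, 113, 20, 40)
140 [0.4895 0.1135] -5.9 [124.8  71.2] (218, 240, 30, 50)
140 [0.5221 0.2427] -3.7 [130.   67.7] (170, 228, 27, 51)
z (221, 241, 28, 45) 0.024495711907084328
z (171, 233, 27, 43) 0.024495711907084328
z (26, 116, 29, 43) 0.024495711907084328
z (0, 113, 21, 41) 0.024495711907084328
mat? (268, 198, 129, 99) ((530.0439453125, -148.56430053710938), (252.1759033203125, 332.914794921875), 0.9404540061950684)
mat? (480, 70, 80, 89) ((876.3998413085938, -697.2411499023438), (201.684814453125, 225.51023864746094), 11.634740829467773)
0.025076231303533092 0.025599743809555875 0.0032255616335388204 -0.0009612838051813455
[0.5, 0.23] ['0:HhTt', '30:HhTt', '60:HhTt', '90:HhTt', '120:HhTt', '150:HhTt', '180:HhTt', '210:HhTt', '240:HhTt', '270:HhTt', '300:HhTt', '330:Hh..']
[0.5, 0.1] ['0:HhTt', '30:HhTt', '60:HhTt', '90:HhTt', '120:HhTt', '150:HhTt', '180:HhTt', '210:HhTt', '240:HhTt', '270:HhTt', '300:..Tt', '330:HhTt']
[0.5, -0.1] ['0:HhTt', '30:HhTt', '60:HhTt', '90:HhTt', '120:HhTt', '150:HhTt', '180:HhTt', '210:HhTt', '240:HhTt', '270:HhTt', '300:HhTt', '330:HhTt']
[0.55, -0.16] ['0:HhTt', '30:HhTt', '60:HhTt', '90:HhTt', '120:HhTt', '150:HhTt', '180:HhTt', '210:HhTt', '240:HhTt', '270:..Tt', '300:HhTt', '330:HhTt']
[0.45, -0.16] ['0:HhTt', '30:HhTt', '60:HhTt', '90:HhTt', '120:HhTt', '150:HhTt', '180:HhTt', '210:HhTt', '240:HhTt', '270:..Tt', '300:HhTt', '330:....']
[0.6, -0.16] ['0:HhTt', '30:HhTt', '60:HhTt', '90:HhTt', '120:HhTt', '150:..Tt', '180:HhTt', '210:HhTt', '240:HhTt', '270:..Tt', '300:HhTt', '330:HhTt']
```

View pics/crop_top1.png

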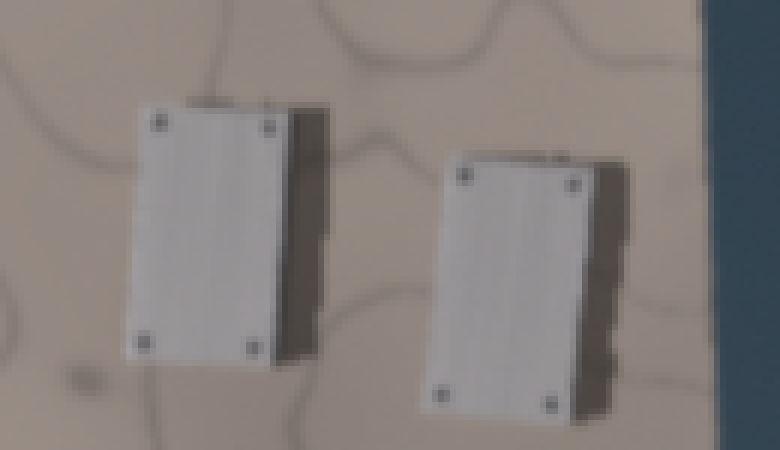

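```bash
python3 - <<'E'
from h import *
for c in ([.5,-.05],[.55,-.16],[.5,-.2]):
  print(c)
  for az in (0,60,90,120,180,240,270,300):
    f=np.array([np.cos(np.radians(az)),np.sin(np.radians(az)),0]); j=np.array([-f[1],f[0],0])
    for sgn in(1,-1):
      for nm,a in (("H",f),("T",f-[0,0,1]),("D",np.array([0,0,-1.]))):
        q=solve_ik(tcp_for([*c,.07],a),pose(a,sgn*j)); print(az,sgn,nm,None if q is None else np.round(q,2))
E
```

```text
[0.5, -0.05]
0 1 H [-0.76  1.73  2.42  2.08  2.23  0.74]
0 1 T [-0.54  0.9   2.42  2.67  0.94  1.46]
0 1 D [-0.32  0.65  1.87  0.    0.62 -1.89]
0 -1 H [-0.76  1.73  2.42  2.08  2.23 -2.4 ]
0 -1 T [-0.54  0.9   2.42  2.67  0.94 -1.68]
0 -1 D [-0.32  0.65  1.87 -0.    0.62  1.25]
60 1 H [-0.94  1.24  1.88  1.16  1.58  1.59]
60 1 T [-0.76  0.81  2.    1.06  0.91  1.98]
60 1 D None
60 -1 H [-0.94  1.24  1.88  1.16  1.58 -1.55]
60 -1 T [-0.76  0.81  2.    1.06  0.91 -1.16]
60 -1 D [-0.32  0.65  1.87 -0.    0.62  0.2 ]
90 1 H [-0.78  1.22  1.54  0.83  1.84  1.85]
90 1 T [-0.67  0.84  1.74  0.64  1.19  2.03]
90 1 D [-0.32  0.65  1.87 -0.    0.62  2.82]
90 -1 H [-0.78  1.22  1.54  0.83  1.84 -1.29]
90 -1 T [-0.67  0.84  1.74  0.64  1.19 -1.11]
90 -1 D [-0.32  0.65  1.87  0.    0.62 -0.32]
120 1 H [-0.59  1.26  1.25  0.55  2.13  1.88]
120 1 T [-0.53  0.9   1.52  0.36  1.45  1.91]
120 1 D [-0.32  0.65  1.87 -0.    0.62  2.3 ]
120 -1 H [-0.59  1.26  1.25  0.55  2.13 -1.26]
120 -1 T [-0.53  0.9   1.52  0.36  1.45 -1.24]
120 -1 D [-0.32  0.65  1.87 -0.    0.62 -0.85]
180 1 H [-0.2   1.32  1.   -
[... 4520 characters left out ...]
6  1.13]
240 1 T [-0.23  0.87  1.63 -0.85  1.11  0.88]
240 1 D [-0.59  0.68  1.78 -0.    0.68 -0.06]
240 -1 H [-0.1   1.23  1.43 -1.19  1.76 -2.02]
240 -1 T [-0.23  0.87  1.63 -0.85  1.11 -2.26]
240 -1 D None
270 1 H None
270 1 T [-0.22  0.82  1.9  -1.35  0.79  0.96]
270 1 D [-0.59  0.68  1.78 -0.    0.68 -0.59]
270 -1 H None
270 -1 T [-0.22  0.82  1.9  -1.35  0.79 -2.18]
270 -1 D [-0.59  0.68  1.78 -0.    0.68  2.55]
300 1 H [-0.18  1.34  2.11  4.03  1.77  1.82]
300 1 T [-0.34  0.81  2.15  3.99  0.66  1.38]
300 1 D [-0.59  0.68  1.78 -0.    0.68 -1.11]
300 -1 H [-0.18  1.34  2.11  4.03  1.77 -1.33]
300 -1 T [-0.34  0.81  2.15  3.99  0.66 -1.76]
300 -1 D [-0.59  0.68  1.78 -0.    0.68  2.03]
```

The crop shows both modules bare face up with clean rectangles. I'll tighten the measurement by combining colour and depth.

```bash
cat >> h.py <<'E'
def modrects(s,ztop=0.026,lo=.015,hi=.04,reg=((.35,.75),(-.4,.4)),colour=True):
    P=cloud(s); hsv=cv2.cvtColor(s["image"],cv2.COLOR_BGR2HSV)
    m=(P[...,2]>lo)&(P[...,2]<hi)&(P[...,0]>reg[0][0])&(P[...,0]<reg[0][1])&(P[...,1]>reg[1][0])&(P[...,1]<reg[1][1])&(s["z_map"]>0)
    if colour: m&=(hsv[...,2]>115)&(hsv[...,1]<45)
    m=cv2.morphologyEx(m.astype(np.uint8),cv2.MORPH_OPEN,np.ones((3,3)))
    out=[]
    for c in cv2.findContours(m,cv2.RETR_EXTERNAL,cv2.CHAIN_APPROX_NONE)[0]:
        if cv2.contourArea(c)<250: continue
        W=pix2plane(s,c[:,0,:],ztop)[:,:2]
        (cx,cy),(w,h),a=cv2.minAreaRect((W*1000).astype(np.float32)); a=np.radians(a)
        if h>w: w,h=h,w; a+=np.pi/2
        out.append((np.array([cx,cy])/1000,(a+np.pi/2)%np.pi-np.pi/2,np.round((w,h),1),cv2.boundingRect(c)))
    return out
E
python3 - <<'E'
from h import *
for n in("top","side"):
    s=snapshot(n)
    for c in (True,False):
        for m in modrects(s,colour=c): print(n,c,np.round(m[0],4),round(np.degrees(m[1]),1),m[2],m[3])
s=snapshot("top"); P=cloud(s)
h=cv2.cvtColor(s["image"],cv2.COLOR_BGR2HSV); print(h[235:275:8,200:260:6,1]); print(h[235:275:8,200:260:6,2])
E
```

```text
top True [0.4927 0.1085] -6.7 [111.8  63.7] (221, 242, 28, 44)
top True [0.5196 0.2397] -4.3 [111.9  63.9] (171, 233, 27, 43)
top False [0.4926 0.1078] -6.4 [111.8  64.8] (221, 241, 28, 45)
top False [0.5195 0.2388] -4.3 [111.9  65.8] (171, 233, 27, 44)
top False [0.7162 0.2173] -89.9 [144.2  70.1] (165, 166, 55, 28)
side True [0.4958 0.1098] -6.3 [111.4  70.2] (223, 205, 36, 14)
side True [0.5232 0.2415] -4.6 [111.8  69.7] (227, 184, 33, 12)
side False [0.4951 0.1044] -6.9 [111.9  80.5] (223, 205, 36, 16)
side False [0.523  0.2358] -5.8 [111.3  81.5] (227, 184, 33, 14)
side False [0.7176 0.2219] 88.5 [153.1  73. ] (287, 175, 26, 23)
[[27 31 31 31 31 31 33 33 31 31]
 [28 32 31 31 14  5  5  5  6 33]
 [29 31 29 31  7  5  5  5  5 33]
 [32 32 32 31  5  5  5  5 16 32]
 [30 31 31 32  5  3  5  7 26 32]]
[[ 76 146 141 148 148 148 149 149 149 150]
 [ 74 142 147 141 151 146 147 141 123 108]
 [ 79 147 147 147 153 147 149 148  98 100]
 [ 79 145 145 146 152 147 147 149  78 135]
 [ 77 131 142 144 151 148 147 150  77 144]]
```

```bash
cat >> h.py <<'E'
Z=np.array([0,0,1.])
def az(d): return np.array([np.cos(np.radians(d)),np.sin(np.radians(d)),0])
def jaw(f,s): return s*np.array([-f[1],f[0],0])
TILT=np.radians(20)
def pick(c,th,off=.012,hz=.024):
    f=np.array([np.cos(th),np.sin(th),0]); a=-np.cos(TILT)*Z-np.sin(TILT)*f
    g=np.array([c[0],c[1],hz])+off*f; o=pose(a,jaw(f,-1)); t=tcp_for(g,a)
    movep(t-a*.10,o); grip(.087,40); move_straight(t-a*.0,o,rate=.08)
    grip(.04,40); print("gap",read_finger_gap(),"F",np.round(read_contact_force(),1))
    move_straight(t+.13*Z,o,rate=.15); print("gap",read_finger_gap(),"F",np.round(read_contact_force(),1),read_time())
def stand_pose(S,azd,off=.012,hz=.024,base=.003):
    f=az(azd); a=np.cos(TILT)*f-np.sin(TILT)*Z
    g=np.array([S[0],S[1],base+.056])+off*Z-(hz-.013)*f
    return tcp_for(g,a),pose(a,jaw(f,-1)),a
E
python3 - <<'E'
from h import *
c,th,_,_=sorted(modrects(snapshot("top")),key=lambda m:m[0][1])[0]
print(c,np.degrees(th)); pick(c,th)
for S in ([.46,-.05],[.5,-.05],[.48,-.02]):
    for d in (60,75,90):
        t,o,a=stand_pose(S,d)
        q=[solve_ik(t+.0*Z,o),solve_ik(t+.1*Z,o)]; print(S,d,[None if x is None else np.round(x,2) for x in q])
s=snapshot("side"); cv2.imwrite("pics/side2.png",s["image"])
E
```

```text
[0.49267007 0.10847211] -6.694412231445332
gap 0.0634309358371944 F [-0.1  0.8  1.8]
gap 0.06357232175161702 F [ 0.2 -0.4 -3.4] 5.9333
[0.46, -0.05] 60 [array([-1.  ,  1.05,  2.03,  1.08,  1.25, -1.52]), array([-1.  ,  0.82,  2.06,  1.03,  1.35, -1.33])]
[0.46, -0.05] 75 [array([-0.91,  1.03,  1.86,  0.86,  1.38, -1.37]), array([-0.91,  0.83,  1.89,  0.85,  1.5 , -1.23])]
[0.46, -0.05] 90 [array([-0.82,  1.04,  1.7 ,  0.7 ,  1.53, -1.3 ]), array([-0.82,  0.85,  1.73,  0.7 ,  1.65, -1.2 ])]
[0.5, -0.05] 60 [array([-0.92,  1.04,  1.96,  1.13,  1.28, -1.43]), array([-0.92,  0.82,  1.99,  1.08,  1.37, -1.26])]
[0.5, -0.05] 75 [array([-0.85,  1.03,  1.78,  0.91,  1.42, -1.3 ]), array([-0.85,  0.84,  1.81,  0.9 ,  1.52, -1.16])]
[0.5, -0.05] 90 [array([-0.77,  1.05,  1.62,  0.74,  1.57, -1.23]), array([-0.77,  0.87,  1.64,  0.75,  1.68, -1.13])]
[0.48, -0.02] 60 [array([-0.92,  1.05,  2.04,  1.16,  1.24, -1.53]), array([-0.92,  0.82,  2.07,  1.11,  1.33, -1.33])]
[0.48, -0.02] 75 [array([-0.84,  1.03,  1.87,  0.93,  1.36, -1.36]), array([-0.84,  0.83,  1.9 ,  0.91,  1.47, -1.22])]
[0.48, -0.02] 90 [array([-0.76,  1.04,  1.7 ,  0.75,  1.51, -1.28]), array([-0.76,  0.85,  1.73,  0.75,  1.63, -1.17])]
```

View pics/side2.png

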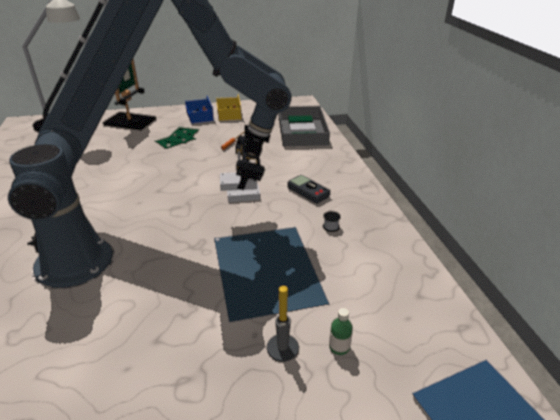

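```bash
python3 - <<'E'
from h import *
t,o,a=stand_pose([.48,-.05],75)
movep(t+.12*Z,o); print("gap",read_finger_gap(),read_time())
move_straight(t+.012*Z,o,rate=.12)
hit=move_straight(t-.006*Z,o,rate=.03,contact_N=4)
print(hit,read_tcp_pos()-t,np.round(read_contact_force(),1),read_time())
for n in("top","side"):
    s=snapshot(n); cv2.imwrite(f"pics/{n}3.png",s["image"])
E
```

```text
gap 0.0637456902586726 8.375
True [ 1.32455063e-04  5.51423435e-06 -1.31624047e-03] [ 0.3 -0.6  4.4] 9.9083
```

View pics/side3.png

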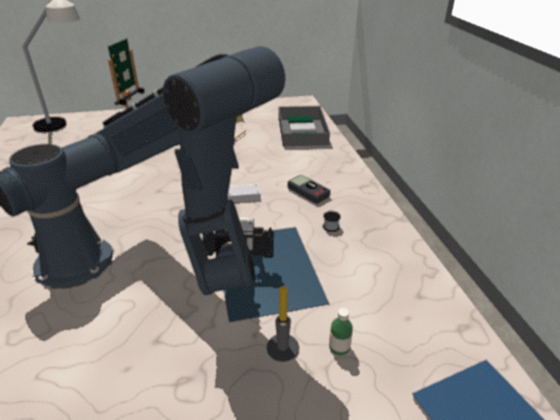

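View pics/top3.png

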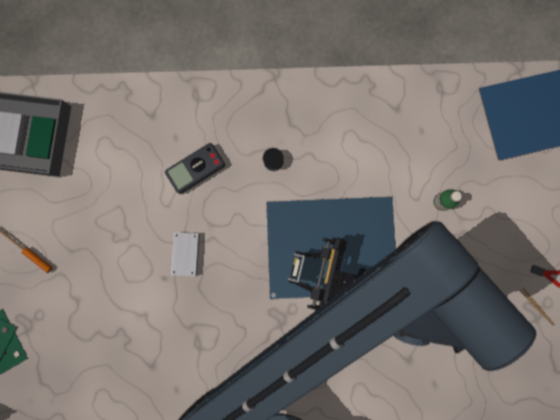

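```bash
cat >> h.py <<'E'
T2=np.radians(30)
def regrip_pose(c,azn,off=.012,hz=.0235,base=.003,sgn=1):
    n=az(azn); a=np.cos(T2)*n-np.sin(T2)*Z
    g=np.array([c[0],c[1],base+.056])+off*Z-(hz-.013)*n
    return tcp_for(g,a),pose(a,jaw(n,sgn)),a
def final_pose(c,azd,off=.012,hz=.0235,base=.003,sgn=-1):
    f=az(azd); a=-np.cos(T2)*Z+np.sin(T2)*f      # f = old az(azn)+180 direction (tool points here); upper end lies towards -f
    g=np.array([c[0],c[1],base+hz])-off*f
    return tcp_for(g,a),pose(a,jaw(f,sgn)),a
E
python3 - <<'E'
from h import *
t,o,a=stand_pose([.48,-.05],75)
grip(.087); hold(.2)
p=read_tcp_pos()
move_straight(p-a*.10,o,rate=.12)
move_straight(p-a*.10+.16*Z,o,rate=.25)
s=snapshot("top"); cv2.imwrite("pics/top4.png",s["image"][180:330,230:430])
P=cloud(s); m=(P[...,2]>.09)&(P[...,2]<.135)&(abs(P[...,0]-.48)<.06)&(abs(P[...,1]+.05)<.045)
W=P[m]; print(len(W),W.mean(0),W.min(0),W.max(0)); print(cv2.minAreaRect((W[:,:2]*1000).astype(np.float32)))
for d in (255,250,240,260):
    t2,o2,a2=regrip_pose([.48,-.05],d)
    print(d,[None if (q:=solve_ik(x,o2)) is None else np.round(q,2) for x in (t2,t2-a2*.1)])
print(read_time(),read_tcp_pos())
E
```

```text
159 [ 0.47736313 -0.05331483  0.11058698] [ 0.44636471 -0.06974626  0.09161168] [ 0.51193078 -0.03180333  0.1188179 ]
((478.5111083984375, -51.802520751953125), (25.242345809936523, 63.5559196472168), 74.63056182861328)
255 [array([ 0.16,  0.96,  1.68, -0.96,  1.3 ,  1.09]), array([ 0.29,  0.9 ,  1.54, -0.84,  1.48,  0.99])]
250 [array([ 0.14,  0.97,  1.63, -0.9 ,  1.35,  1.08]), array([ 0.26,  0.92,  1.48, -0.79,  1.54,  0.98])]
240 [array([ 0.1 ,  0.98,  1.54, -0.78,  1.46,  1.08]), array([ 0.2 ,  0.95,  1.36, -0.71,  1.65,  0.99])]
260 [array([ 0.17,  0.95,  1.73, -1.03,  1.25,  1.11]), array([ 0.31,  0.89,  1.6 , -0.89,  1.42,  1.  ])]
12.7583 [ 0.45536031 -0.14136409  0.25764906]
```

View pics/top4.png

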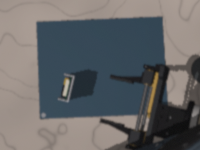

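```bash
python3 - <<'E'
from h import *
p=read_tcp_pos(); move_straight(p+.12*Z,None,rate=.25)
t2,o2,a2=regrip_pose([.4785,-.0518],254.6)
movep(t2-a2*.1+.15*Z,o2)
move_straight(t2-a2*.1,o2,rate=.2); move_straight(t2,o2,rate=.08)
s=snapshot("side"); cv2.imwrite("pics/side5.png",s["image"][140:320,160:400])
grip(.04,40); print("gap",read_finger_gap(),np.round(read_contact_force(),1))
move_straight(t2+.14*Z,o2,rate=.15)
for c in ([.595,-.15],[.6,-.17]):
  for d in (75,90,120,180):
    t3,o3,a3=final_pose(c,d); print(c,d,[None if (q:=solve_ik(x,o3)) is None else np.round(q,2) for x in (t3,t3+.1*Z)])
print(read_time(),read_finger_gap())
s=snapshot("side"); cv2.imwrite("pics/side6.png",s["image"])
E
```

```text
gap 0.06380544142756928 [1.  0.4 0.3]
[0.595, -0.15] 75 [array([-0.67,  0.88,  1.55,  0.57,  1.01, -0.8 ]), array([-0.67,  0.73,  1.53,  0.52,  1.16, -0.69])]
[0.595, -0.15] 90 [array([-0.64,  0.91,  1.45,  0.45,  1.15, -0.91]), array([-0.64,  0.77,  1.43,  0.43,  1.3 , -0.83])]
[0.595, -0.15] 120 [array([-0.55,  0.97,  1.27,  0.24,  1.38, -1.18]), array([-0.55,  0.84,  1.25,  0.24,  1.53, -1.14])]
[0.595, -0.15] 180 [array([-0.34,  1.01,  1.16, -0.17,  1.47, -1.85]), array([-0.34,  0.88,  1.14, -0.17,  1.62, -1.88])]
[0.6, -0.17] 75 [array([-0.69,  0.89,  1.52,  0.55,  1.04, -0.79]), array([-0.69,  0.74,  1.49,  0.51,  1.19, -0.69])]
[0.6, -0.17] 90 [array([-0.66,  0.93,  1.41,  0.44,  1.18, -0.91]), array([-0.66,  0.78,  1.39,  0.42,  1.33, -0.84])]
[0.6, -0.17] 120 [array([-0.57,  0.98,  1.23,  0.23,  1.41, -1.19]), array([-0.57,  0.85,  1.21,  0.23,  1.55, -1.16])]
[0.6, -0.17] 180 [array([-0.37,  1.02,  1.13, -0.18,  1.49, -1.88]), array([-0.37,  0.89,  1.11, -0.18,  1.63, -1.9 ])]
18.825 0.06356501809573119
```

View pics/side6.png

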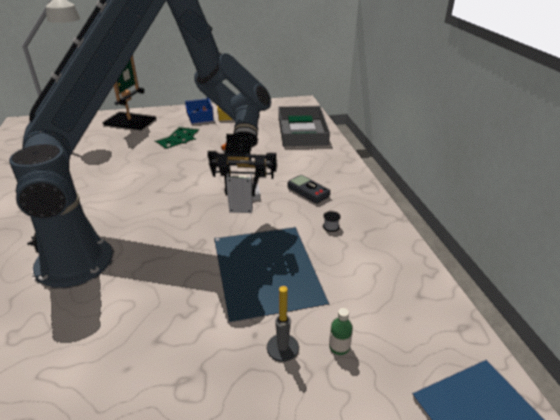

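The module is held hanging at (240,195), bare face toward the camera. Next I lay it on the mat.

```bash
cat >> h.py <<'E'
def lay(c,d):
    t,o,a=final_pose(c,d)
    movep(t+.12*Z,o); print("gap",read_finger_gap(),read_time())
    move_straight(t+.012*Z,o,rate=.12)
    hit=move_straight(t-.006*Z,o,rate=.03,contact_N=4)
    print(hit,np.round(read_tcp_pos()-t,4),np.round(read_contact_force(),1),read_time())
    return t,o,a
E
python3 - <<'E'
from h import *
t,o,a=lay([.6,-.17],90)
s=snapshot("side"); cv2.imwrite("pics/side7.png",s["image"])
E
```

```text
gap 0.06370054185535423 20.3833
True [ 0.0002 -0.0002 -0.0021] [ 0.7 -0.9  4.9] 21.925
```

View pics/side7.png

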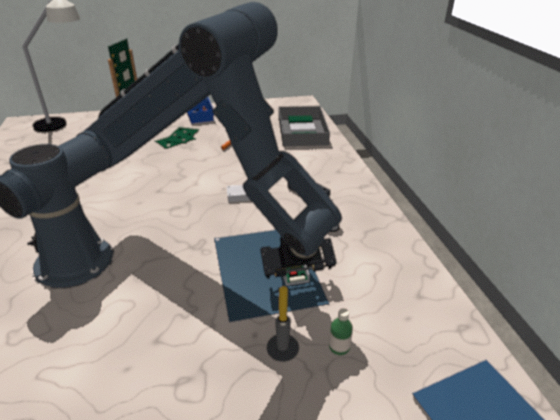

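```bash
python3 - <<'E'
from h import *
t,o,a=final_pose([.6,-.17],90)
p=read_tcp_pos(); grip(.087); hold(.2); move_straight(p-a*.12,o,rate=.12); p=read_tcp_pos(); move_straight([p[0],p[1],.30],o,rate=.25)
movep([.42,.2,.38],pose(-Z,jaw(az(0),-1)))
for n in("top","side"):
    s=snapshot(n); cv2.imwrite(f"pics/{n}8.png",s["image"] if n=="side" else cv2.resize(s["image"][150:330,130:480],None,fx=2,fy=2))
    for m in modrects(s): print(n,np.round(m[0],4),round(np.degrees(m[1]),1),m[2],m[3])
print(read_time())
E
```

```text
top [0.48   0.2592] -6.2 [104.4  64.3] (163, 249, 28, 41)
top [0.7285 0.2496] 31.1 [53.4 43.5] (169, 167, 23, 21)
side [0.4798 0.2614] -6.3 [109.6  70.3] (214, 182, 32, 12)
27.1833
```

View pics/top8.png

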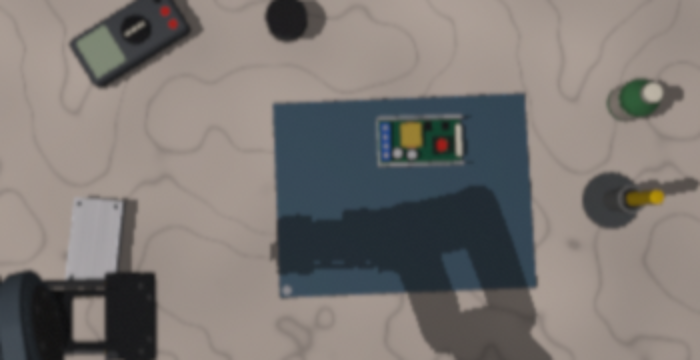

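m2 (blue block) lies circuit up at (420,140) in the crop. The other module has been knocked a few cm and the gripper partly hides it, so I'll move clear and measure it again.

```bash
python3 - <<'E'
from h import *
movep([.45,.0,.40],pose(-Z,jaw(az(0),-1)))
c,th,sz,_=[m for m in modrects(snapshot("top")) if m[0][1]>.15 and m[2][0]<116 and m[2][0]>100][0]
print(c,np.degrees(th),sz); 
pick(c,th)
t,o,a=stand_pose([.46,-.05],75)
movep(t+.12*Z,o); print("gap",read_finger_gap(),read_time())
move_straight(t+.012*Z,o,rate=.12)
hit=move_straight(t-.006*Z,o,rate=.03,contact_N=4)
print(hit,np.round(read_tcp_pos()-t,4),np.round(read_contact_force(),1),read_time())
s=snapshot("side"); cv2.imwrite("pics/side9.png",s["image"])
E
```

```text
[0.47621899 0.25961346] -6.246559143066413 [111.8  64.3]
gap 0.06333570964204743 F [0.2 1.8 1.4]
gap 0.06346129997087481 F [-0.2  0.7 -4.1] 32.7
gap 0.0637413184342084 35.2833
True [ 0.0001  0.0001 -0.0014] [-0.1 -0.4  4.3] 36.825
```

View pics/side9.png

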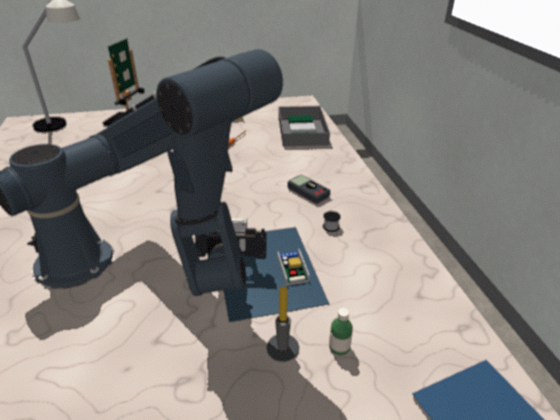

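The second module stands on the mat at (240,235), and m2 lies undisturbed at (293,266). I'll repeat the regrip and lay this one down.

```bash
python3 - <<'E'
from h import *
t,o,a=stand_pose([.46,-.05],75)
grip(.087); hold(.2)
p=read_tcp_pos()
move_straight(p-a*.10,o,rate=.12)
move_straight(p-a*.10+.28*Z,o,rate=.3)
s=snapshot("top")
P=cloud(s); m=(P[...,2]>.09)&(P[...,2]<.135)&(abs(P[...,0]-.46)<.06)&(abs(P[...,1]+.05)<.045)
W=P[m]; (cx,cy),wh,an=cv2.minAreaRect((W[:,:2]*1000).astype(np.float32)); print(cx,cy,wh,an)
assert abs(cx-458.5)<6 and abs(cy+52)<6 and abs(an-75)<4
t2,o2,a2=regrip_pose([cx/1000,cy/1000],180+75)
movep(t2-a2*.1+.15*Z,o2)
move_straight(t2-a2*.1,o2,rate=.2); move_straight(t2,o2,rate=.08)
grip(.04,40); print("gap",read_finger_gap(),np.round(read_contact_force(),1))
move_straight(t2+.14*Z,o2,rate=.15); print("gap",read_finger_gap())
t,o,a=lay([.465,-.17],90)
s=snapshot("side"); cv2.imwrite("pics/side10.png",s["image"])
E
```

```text
458.542724609375 -51.569942474365234 (25.474342346191406, 63.53628158569336) 74.99076843261719
gap 0.06385791163425314 [1.1 0.2 1.4]
gap 0.06335849712921848
gap 0.06343511592687179 47.0333
True [ 0.0002 -0.0002 -0.0019] [ 0.8 -0.3  4.4] 48.575
```

View pics/side10.png

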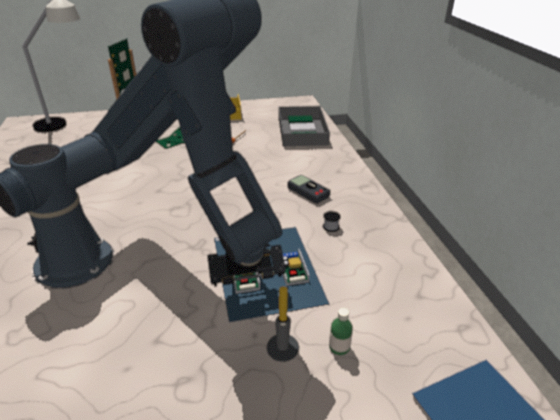

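```bash
cat >> h.py <<'E'
def yellow(s,box):
    hsv=cv2.cvtColor(s["image"],cv2.COLOR_BGR2HSV); m=((hsv[...,0]>15)&(hsv[...,0]<36)&(hsv[...,1]>130)&(hsv[...,2]>45)).astype(np.uint8)
    k=np.zeros_like(m); x,y,w,h=box; k[y:y+h,x:x+w]=m[y:y+h,x:x+w]
    n,l,st,ce=cv2.connectedComponentsWithStats(k); i=1+np.argmax(st[1:,4]); return (l==i)
def red(s,box):
    hsv=cv2.cvtColor(s["image"],cv2.COLOR_BGR2HSV); m=(((hsv[...,0]<8)|(hsv[...,0]>172))&(hsv[...,1]>130)&(hsv[...,2]>50)).astype(np.uint8)
    x,y,w,h=box; k=np.zeros_like(m); k[y:y+h,x:x+w]=m[y:y+h,x:x+w]
    n,l,st,ce=cv2.connectedComponentsWithStats(k)
    return [(ce[i],st[i]) for i in range(1,n) if st[i,4]>=8]
def ray(s,uv):
    T=s["world_from_camera"]; d=T[:3,:3]@np.array([(uv[0]-s["cx"])/s["fx"],(uv[1]-s["cy"])/s["fy"],1]); return T[:3,3],d/np.linalg.norm(d)
def tri(rs):
    A=sum(np.eye(3)-np.outer(d,d) for o,d in rs); b=sum((np.eye(3)-np.outer(d,d))@o for o,d in rs); return np.linalg.solve(A,b)
E
python3 - <<'E'
from h import *
t,o,a=final_pose([.465,-.17],90)
p=read_tcp_pos(); grip(.087); hold(.2); move_straight(p-a*.12,o,rate=.12); p=read_tcp_pos(); move_straight([p[0],p[1],.32],o,rate=.25)
movep([.40,.32,.38],pose(-Z,jaw(az(0),-1))); hold(.3)
S={}
for n,b,cr in(("top",(400,220,110,70),(250,180,240,130)),("side",(250,270,70,70),(200,220,170,150))):
    s=snapshot(n); S[n]=s; np.save(f"s_{n}.npy",s,allow_pickle=True)
    x,y,w,h=cr; cv2.imwrite(f"pics/{n}11.png",cv2.resize(s["image"][y:y+h,x:x+w],None,fx=3.3,fy=3.3,interpolation=cv2.INTER_CUBIC))
    m=yellow(s,b); v,u=np.nonzero(m); print(n,m.sum(),u.min(),u.max(),v.min(),v.max())
    for r in red(s,(260,190,150,110) if n=="top" else (200,220,130,100)): print(" red",np.round(r[0],2),r[1])
print(read_time())
E
```

```text
top 124 443 461 245 252
 red [350.43 222.05] [348 219   6   7  37]
 red [352.3  273.41] [350 270   6   8  37]
side 245 279 287 286 321
 red [292.84 272.  ] [290 270   7   5  31]
 red [243.55 279.26] [240 277   8   5  31]
54.55
```

View pics/top11.png

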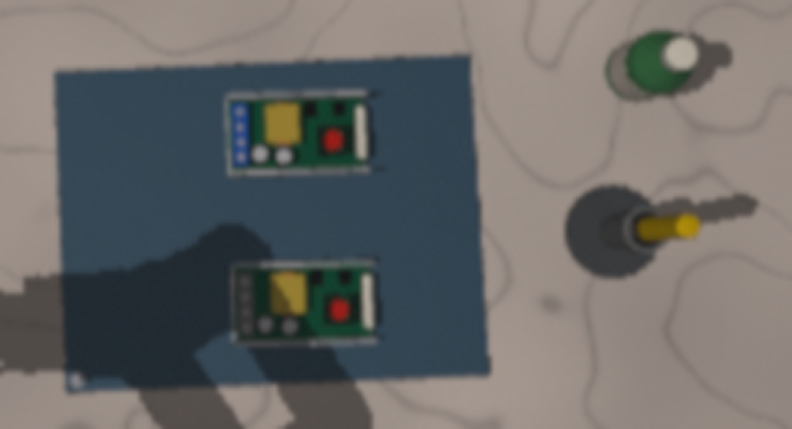

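View pics/side11.png

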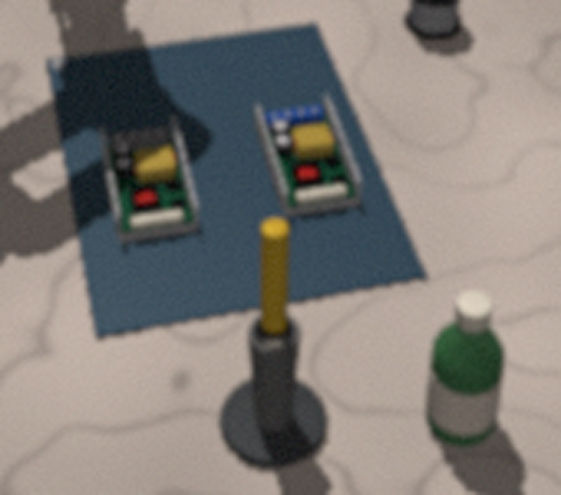

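Both modules lie circuit side up with their red switches toward the holder: top at (350,222) and (352,273). Next come the 3D positions of the switches, stick and holder.

```bash
python3 - <<'E'
from h import *
S={n:np.load(f"s_{n}.npy",allow_pickle=True).item() for n in("top","side")}
top,side=S["top"],S["side"]
for a,b in (((350.43,222.05),(292.84,272.)),((352.3,273.41),(243.55,279.26))):
    print("sw top@.019",np.round(pix2plane(top,a,.019)[0],4),"side@.019",np.round(pix2plane(side,b,.019)[0],4),"tri",np.round(tri([ray(top,a),ray(side,b)]),4))
# module rims (light grey walls) rectangle: everything above z .012 on mat by depth
P=cloud(top)
m=((P[...,2]>.014)&(P[...,2]<.05)&(abs(P[...,0]-.53)<.125)&(abs(P[...,1]+.16)<.12)).astype(np.uint8)
m=cv2.morphologyEx(m,cv2.MORPH_CLOSE,np.ones((5,5)))
for c in cv2.findContours(m,0,1)[0]:
    if cv2.contourArea(c)>300:
        print("rim",cv2.minAreaRect((pix2plane(top,c[:,0],.029)[:,:2]*1000).astype(np.float32)))
# stick axis from planes
pl=[]
for n,b in(("top",(400,220,110,70)),("side",(250,270,70,70))):
    s=S[n]; v,u=np.nonzero(yellow(s,b)); vx,vy,x0,y0=cv2.fitLine(np.c_[u,v].astype(np.float32),cv2.DIST_L2,0,.01,.01).ravel()
    tt=(u-x0)*vx+(v-y0)*vy; e=[(x0+vx*k,y0+vy*k) for k in(tt.min(),tt.max())]; print(n,e)
    o,d0=ray(s,e[0]);_,d1=ray(s,e[1]); nn=np.cross(d0,d1); nn/=np.linalg.norm(nn); pl.append((nn,nn@o,o))
d=np.cross(pl[0][0],pl[1][0]); d/=np.linalg.norm(d); d*=np.sign(d[2])
A=np.array([pl[0][0],pl[1][0],Z]); 
for z in (.012,.1,.19): print("axis z",z,np.round(np.linalg.solve(A,[pl[0][1],pl[1][1],z]),4))
print("dir",d,"lean",np.degrees(np.arccos(d[2])), "az",np.degrees(np.arctan2(d[1],d[0])))
# holder foot: dark disk ; centre by depth/colour
hsv=cv2.cvtColor(top["image"],cv2.COLOR_BGR2HSV); g=((hsv[...,2]<85)).astype(np.uint8); g[:,:415]=0; g[:,465:]=0; g[:230]=0; g[270:]=0
c=max(cv2.findContours(g,0,1)[0],key=cv2.contourArea); print(cv2.boundingRect(c)); 
for p in cv2.fitEllipse(c),: print(p, pix2plane(top,p[0],.006))
zz=P[235:265:3,420:466:4,2]; print(np.round(zz*1000).astype(int))
E
```

```text
sw top@.019 [ 0.5934 -0.1998  0.019 ] side@.019 [ 0.596  -0.1963  0.019 ] tri [ 0.5941 -0.1996  0.0222]
sw top@.019 [ 0.4586 -0.1998  0.019 ] side@.019 [ 0.4605 -0.1958  0.019 ] tri [ 0.4594 -0.1995  0.0226]
rim ((463.67230224609375, -170.64755249023438), (63.84157943725586, 109.4962387084961), 0.06304854154586792)
rim ((598.2946166992188, -170.3729705810547), (64.67603302001953, 109.90983581542969), 0.07354023307561874)
top [(np.float64(442.8460760706491), np.float64(249.37458973985056)), (np.float64(461.1553744699295), np.float64(247.64072770756573))]
side [(np.float64(282.6130244426988), np.float64(321.0083382972206)), (np.float64(283.08938813765144), np.float64(285.98761380538895))]
axis z 0.012 [ 0.5148 -0.4289  0.012 ]
axis z 0.1 [ 0.5155 -0.4269  0.1   ]
axis z 0.19 [ 0.5163 -0.425   0.19  ]
dir [0.00833295 0.02208148 0.99972145] lean 1.3523904129610307 az 69.32485810425284
(422, 237, 38, 27)
((436.870361328125, 249.07664489746094), (25.10222816467285, 34.74787139892578), 69.96511840820312) [[ 0.51688677 -0.42751776  0.006     ]]
[[   0   -1    1    0    3    4   -3    0   -3   -4    2    1]
 [   2   -4    6   12    9   10    3    4   -2    2    1    1]
 [  -2    5    8   11    8    8    7   -1   -2    0   -2    3]
 [   1   10    8   14    8   80   93   96    0    2   -2   -5]
 [  -2    8    9   15   61   93  107  141  170  191  190    3]
 [   3    9   14   24   66   70  113  144  173  195  190   -4]
 [   2    8    9   13   60   95  105   99   -5    4    2    0]
 [  -2    3   11    6    8    8   91   95   -2   -2   -3   -2]
 [  -3    2    3   11    8   10    8    4   -2    0   -3 1334]
 [  -1    0    5    3   11    8   -4    5    2   -2   -4   -6]]
```

```bash
cat >> h.py <<'E'
D=np.array([0.0083,0.0221,.9997]); D/=np.linalg.norm(D)
TOPP=np.array([.5162,-.4251,.19])
GR=TOPP-D*.028     # grasp about 30 mm below top
STP=tcp_for(GR,-D); STO=pose(-D,jaw(az(0),-1))
E
python3 - <<'E'
from h import *
t,o=STP,STO
print(t,[None if (q:=solve_ik(x,o)) is None else np.round(q,2) for x in (t,t+.15*Z)])
vo=pose(-Z,jaw(az(0),-1))
print([None if (q:=solve_ik(x,vo)) is None else np.round(q,2) for x in (np.array([.594,-.198,.165]),np.array([.459,-.198,.165]),np.array([.459,-.198,.3]))])
p=read_tcp_pos(); movep([.48,-.05,.42],vo)
movep(t+D*.15,o); move_straight(t,o,rate=.1)
s=snapshot("side"); cv2.imwrite("pics/side12.png",cv2.resize(s["image"][200:400,180:400],None,fx=3,fy=3))
s=snapshot("top"); cv2.imwrite("pics/top12.png",cv2.resize(s["image"][180:330,350:550],None,fx=3,fy=3))
print(np.round(read_contact_force(),1),read_time())
E
```

```text
[ 0.51587629 -0.42596192  0.15101087] [array([-0.85,  0.67,  1.39, -0.02,  1.07,  0.73]), array([-0.85,  0.52,  1.23, -0.02,  1.37,  0.73])]
[array([-0.5 ,  0.61,  1.49,  0.  ,  1.05,  1.07]), array([-0.63,  0.46,  1.81, -0.  ,  0.87,  0.94]), array([-0.63,  0.27,  1.65,  0.  ,  1.22,  0.94])]
[ 0.6  0.5 -1.4] 59.175
```

View pics/side12.png

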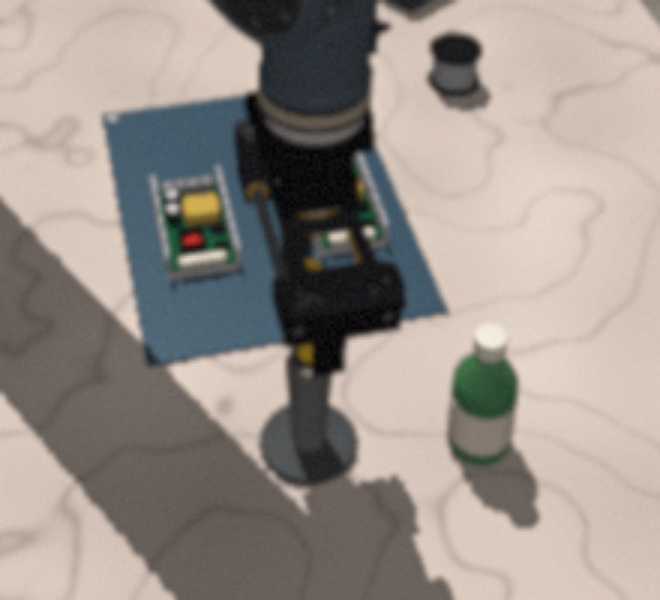

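```bash
python3 - <<'E'
from h import *
s=snapshot("side"); t=snapshot("top"); p=read_tcp_pos(); print(p)
for q in (p,p-D*.008,TOPP,TOPP-D*.05,p-D*.02, p+[0,-.043,-.008]): print(np.round(project(s,q),1),np.round((project(s,q)-[180,200])*3),np.round(project(t,q),1))
E
```

```text
[ 0.51605512 -0.4261277   0.15154197]
[[282.9 303.9]] [[309. 312.]] [[454.3 248.2]]
[[282.9 306.6]] [[309. 320.]] [[453.3 248.3]]
[[283.  290.5]] [[309. 272.]] [[459.3 247.8]]
[[282.8 307.7]] [[308. 323.]] [[452.7 248.5]]
[[282.8 310.6]] [[309. 332.]] [[451.8 248.5]]
[[287.5 321.9]] [[323. 366.]] [[471.3 247.9]]
```

View pics/top12.png

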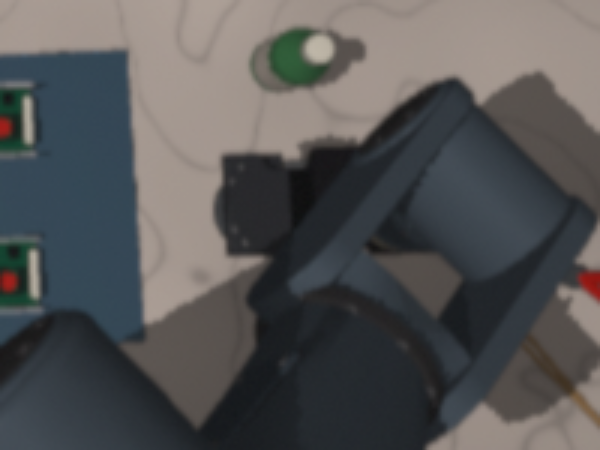

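```bash
python3 - <<'E'
from h import *
S={n:np.load(f"s_{n}.npy",allow_pickle=True).item() for n in("top","side")}
top,side=S["top"],S["side"]
# foot disc + top cap in top view, fine
print("foot c",pix2plane(top,(435.6,250.0),.006)[0])
P=cloud(top); m=(P[...,2]>.182)&(P[...,2]<.2)&(abs(P[...,0]-.516)<.03)&(abs(P[...,1]+.42)<.04); print("cap pts",m.sum(),P[m].mean(0),np.argwhere(m).mean(0)[::-1], pix2plane(top,np.argwhere(m).mean(0)[::-1],.192))
m=(P[...,2]>.085)&(P[...,2]<.1)&(abs(P[...,0]-.516)<.03)&(abs(P[...,1]+.42)<.04); print("mouth",m.sum(),P[m].min(0),P[m].max(0))
# side: foot disc
hsv=cv2.cvtColor(side["image"],cv2.COLOR_BGR2HSV)
g=((hsv[...,2]<95)).astype(np.uint8); k=np.zeros_like(g); k[335:368,262:304]=g[335:368,262:304]
c=max(cv2.findContours(k,0,1)[0],key=cv2.contourArea); print(cv2.boundingRect(c))
x,y,w,h=cv2.boundingRect(c); print("side foot",pix2plane(side,(x+w/2-.5,y+h/2-.5),.006))
E
```

```text
foot c [ 0.51452909 -0.42403619  0.006     ]
cap pts 54 [ 0.51481146 -0.42043503  0.19014615] [457.33333333 248.5       ] [[ 0.51478745 -0.41982529  0.192     ]]
mouth 73 [ 0.49809774 -0.43632994  0.08507758] [ 0.5304841  -0.40534997  0.09949236]
(267, 335, 32, 33)
side foot [[ 0.51422532 -0.43408954  0.006     ]]
```

```bash
cat >> h.py <<'E'
VO=pose(-Z,jaw(az(0),-1)); STG=np.array([.5155,-.4200,.1515])
E
python3 - <<'E'
from h import *
move_straight(STG,VO,rate=.05); f0=read_contact_force()
grip(.03,6); print("soft",read_finger_gap(),np.round(read_contact_force()-f0,1),read_time())
grip(.005,45); print("hard",read_finger_gap(),np.round(read_contact_force()-f0,1))
s=snapshot("side"); cv2.imwrite("pics/side13.png",cv2.resize(s["image"][200:400,180:400],None,fx=3,fy=3))
E
```

```text
soft 0.02997242256804085 [-0.3 -0.  -0.4] 60.6917
hard 0.017368589136520562 [ 0.4 -0.6 -0.2]
```

View pics/side13.png

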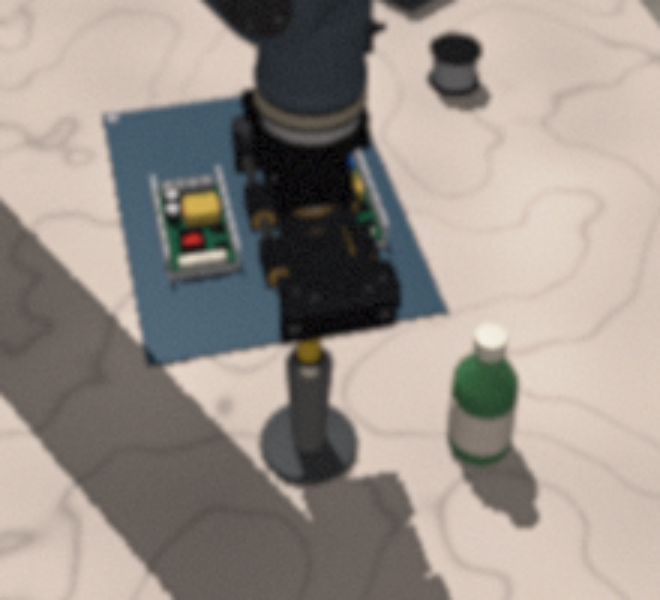

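Held at about 18 mm with almost no side load. I lift straight out and look at the shaft.

```bash
python3 - <<'E'
from h import *
move_straight(STG+.13*Z,VO,rate=.12); print(read_finger_gap(),np.round(read_contact_force(),1))
movep([.594,-.198,.30],VO)
for n,(x,y,w,h) in(("side",(190,170,200,150)),("top",(260,150,200,150))):
    s=snapshot(n); np.save(f"s14_{n}.npy",s,allow_pickle=True); cv2.imwrite(f"pics/{n}14.png",cv2.resize(s["image"][y:y+h,x:x+w],None,fx=4,fy=4,interpolation=cv2.INTER_CUBIC))
    print(n,project(s,[.594,-.198,.30-.011-.152+.022]))
print(read_tcp_pos(),read_time())
E
```

```text
0.016901657057737524 [ 0.  -0.8  0.1]
side [[293.28816015 231.84381544]]
top [[356.69881401 217.45575564]]
[ 0.59367166 -0.19993657  0.29960121] 63.4167
```

View pics/side14.png

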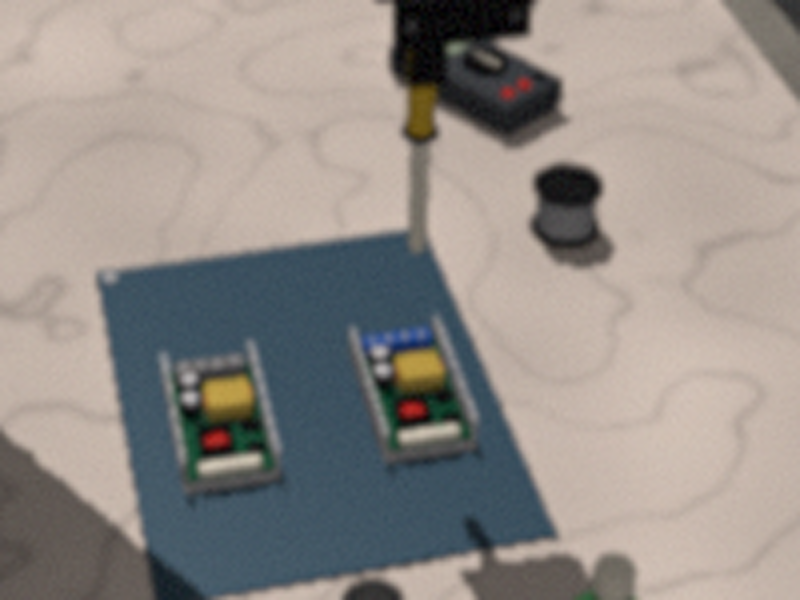

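View pics/top14.png

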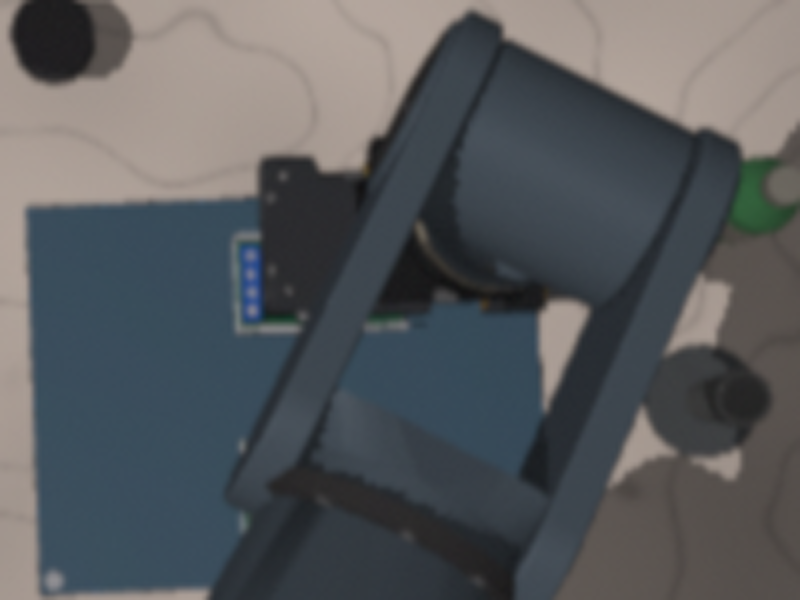

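```bash
python3 - <<'E'
from h import *
hold(.3); print(read_tcp_pos(),read_tool_rot(),VO,read_dq())
s=np.load("s14_side.npy",allow_pickle=True).item(); im=s["image"]
# shaft edges per row
g=cv2.cvtColor(im,cv2.COLOR_BGR2HSV)
for v in (193,198,203,208,213,218,223,228,230,231,232,233,234): print(v,im[v,286:304,0].tolist())
E
```

```text
[ 0.59377815 -0.19887166  0.29984457] [-1.22919690e-03 -2.22073185e+00  2.22064443e+00] [ 0.          2.22144147 -2.22144147] [ 0.00796336 -0.00202196 -0.00019839  0.00149126  0.00098826 -0.00136882]
193 [167, 166, 167, 163, 153, 124, 68, 28, 18, 23, 20, 23, 31, 32, 28, 31, 29, 32]
198 [163, 161, 164, 165, 154, 122, 70, 27, 16, 26, 23, 42, 98, 143, 148, 134, 111, 97]
203 [171, 172, 168, 155, 118, 69, 30, 13, 14, 22, 22, 24, 49, 105, 148, 167, 163, 163]
208 [173, 170, 170, 173, 170, 168, 138, 112, 100, 105, 113, 130, 152, 161, 161, 163, 164, 165]
213 [169, 173, 168, 172, 169, 163, 130, 104, 97, 105, 118, 148, 160, 163, 162, 162, 161, 164]
218 [170, 171, 175, 170, 175, 162, 135, 108, 101, 103, 113, 145, 166, 173, 172, 170, 168, 171]
223 [176, 173, 177, 175, 174, 161, 130, 105, 100, 104, 129, 163, 175, 175, 174, 176, 173, 172]
228 [124, 117, 113, 112, 109, 98, 99, 100, 102, 103, 121, 157, 177, 175, 175, 172, 177, 173]
230 [92, 92, 91, 89, 92, 92, 98, 102, 101, 100, 105, 133, 165, 175, 174, 176, 174, 176]
231 [91, 91, 93, 94, 93, 90, 96, 102, 102, 97, 96, 124, 155, 171, 177, 176, 175, 175]
232 [93, 91, 93, 92, 91, 87, 93, 96, 100, 96, 92, 110, 139, 170, 178, 175, 173, 174]
233 [91, 92, 91, 91, 94, 94, 94, 96, 92, 89, 88, 97, 128, 162, 175, 174, 174, 172]
234 [88, 92, 91, 93, 94, 94, 93, 92, 93, 90, 92, 96, 117, 151, 172, 174, 176, 174]
```

```bash
cat >> h.py <<'E'
SW=[np.array([.5942,-.1982]),np.array([.4592,-.1982])]
E
python3 - <<'E'
from h import *
t=np.array([*SW[0],.1745]); move_straight(t,VO,rate=.12); hold(.5); print(read_tcp_pos(),np.round(read_contact_force(),1),read_finger_gap())
s=snapshot("side"); x,y,w,h=(265,225,60,60); cv2.imwrite("pics/side15.png",cv2.resize(s["image"][y:y+h,x:x+w],None,fx=10,fy=10,interpolation=cv2.INTER_CUBIC))
P=np.array([*SW[0],.035]); print(project(s,P),project(s,[*SW[0],.019]))
s=snapshot("top"); cv2.imwrite("pics/top15.png",s["image"])
E
```

```text
[ 0.59419938 -0.19819777  0.17460884] [ 0.2  0.3 -0.3] 0.0173962106149182
[[292.45533658 268.18767023]] [[292.3436934  272.55663787]]
```

View pics/side15.png

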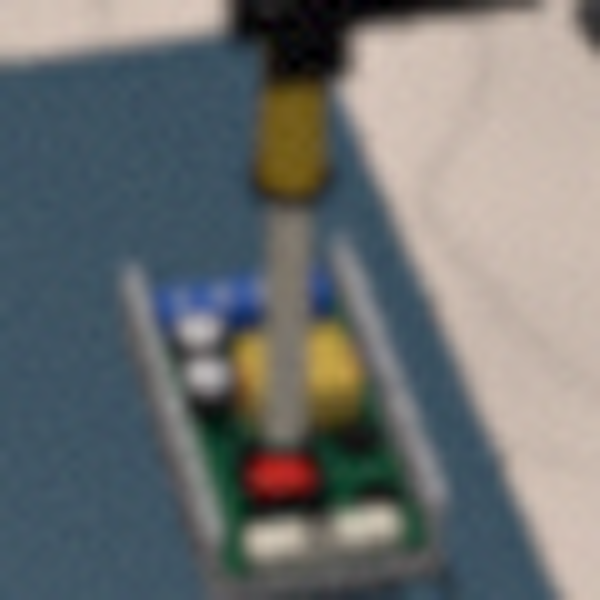

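View pics/top15.png

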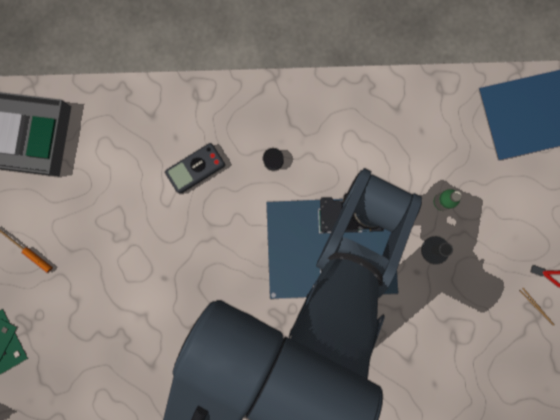

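The side view shows the tip at crop (287,445), just above the red switch at (282,475), about 1 mm right of centre. I'll correct by that and press.

```bash
cat >> h.py <<'E'
def press(xy,N=12):
    move_straight([*xy,.168],VO,rate=.05); hold(.3); print("pre",np.round(read_contact_force(),1))
    h1=move_straight([*xy,.150],VO,rate=.015,contact_N=1.5); print("first contact",h1,np.round(read_tcp_pos()[2],4),np.round(read_contact_force(),1))
    h2=move_straight([*xy,.146],VO,rate=.01,contact_N=N); hold(.3); print("bottom",h2,np.round(read_tcp_pos(),4),np.round(read_contact_force(),1),read_finger_gap(),read_time())
E
python3 - <<'E'
from h import *
press(SW[0]+[-.001,0])
s=snapshot("side"); x,y,w,h=(265,225,60,60); cv2.imwrite("pics/side16.png",cv2.resize(s["image"][y:y+h,x:x+w],None,fx=10,fy=10,interpolation=cv2.INTER_CUBIC))
E
```

```text
pre [ 0.4  0.  -0.3]
first contact True 0.1534 [-0.2  0.1  4.4]
bottom True [ 0.5934 -0.1982  0.1534] [-0.7  0.6  5.1] 0.01668691235602843 67.65
```

View pics/side16.png

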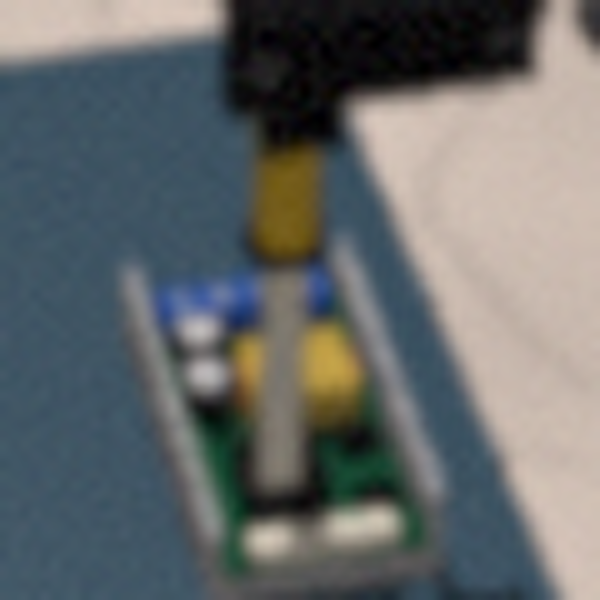

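```bash
python3 - <<'E'
from h import *
xy=SW[0]+[-.001,0]
h2=move_straight([*xy,.146],VO,rate=.01,contact_N=15); print(h2,np.round(read_tcp_pos(),4),np.round(read_contact_force(),1)); hold(.2)
p=read_tcp_pos(); print(np.round(p,4),np.round(read_contact_force(),1))
move_straight([*xy,.20],VO,rate=.1); hold(.2); print(np.round(read_contact_force(),1))
s=snapshot("side"); x,y,w,h=(265,225,60,60); cv2.imwrite("pics/side17.png",cv2.resize(s["image"][y:y+h,x:x+w],None,fx=10,fy=10,interpolation=cv2.INTER_CUBIC))
for r in red(s,(200,220,130,100)): print(" red",np.round(r[0],2),r[1])
E
```

```text
True [ 0.5934 -0.1982  0.1534] [-1.4  0.6  5.4]
[ 0.5934 -0.1982  0.1534] [-0.9  0.1  5.6]
[ 0.2 -0.2 -0.6]
 red [292.3 272.8] [291 272   4   3  10]
 red [243.67 279.33] [240 277   8   6  33]
```

View pics/side17.png

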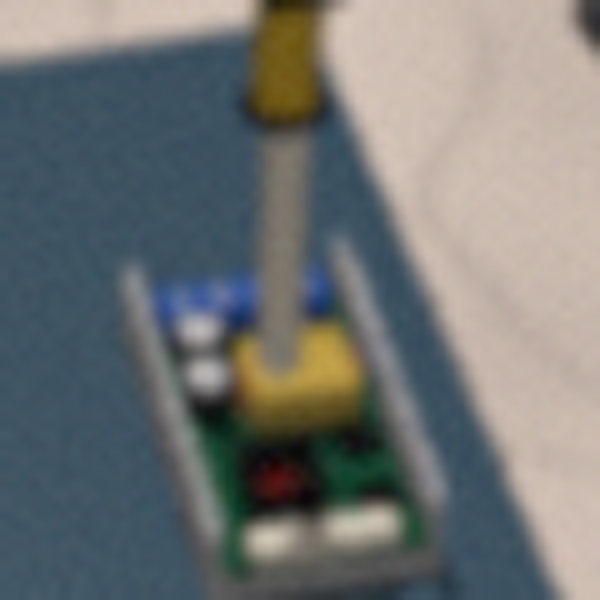

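m2's switch has sunk: the red patch went from 31 to 10 px and is dark inside the guard. Now m3.

```bash
python3 - <<'E'
from h import *
xy=SW[1]+[-.001,0]
move_straight([.526,-.198,.26],VO,rate=.2);move_straight([*xy,.1745],VO,rate=.15); hold(.5)
s=snapshot("side"); x,y,w,h=(215,230,60,60); cv2.imwrite("pics/side18.png",cv2.resize(s["image"][y:y+h,x:x+w],None,fx=10,fy=10,interpolation=cv2.INTER_CUBIC))
print(np.round(read_tcp_pos(),4))
E
```

```text
[ 0.4583 -0.1982  0.1746]
```

View pics/side18.png

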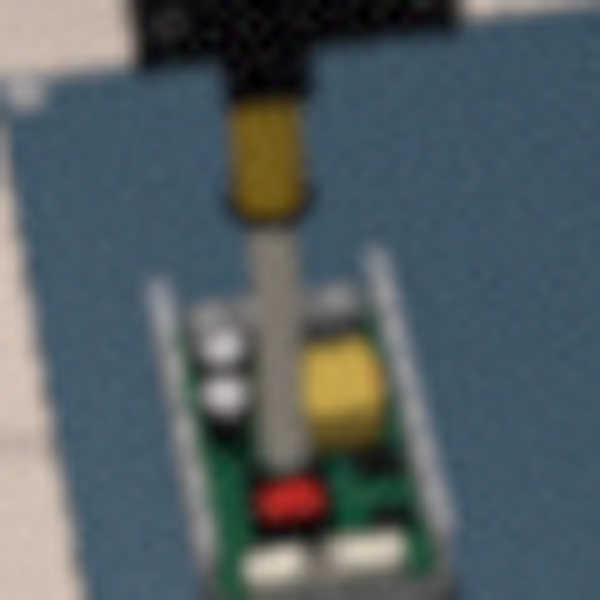

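The tip at (284,465) is on line for the switch at (289,498). Pressing.

```bash
python3 - <<'E'
from h import *
xy=SW[1]+[-.0007,0]
press(xy)
h2=move_straight([*xy,.146],VO,rate=.01,contact_N=15); print(h2,np.round(read_tcp_pos(),4),np.round(read_contact_force(),1)); hold(.2)
move_straight([*xy,.22],VO,rate=.1); hold(.2)
s=snapshot("side"); x,y,w,h=(215,230,60,60); cv2.imwrite("pics/side19.png",cv2.resize(s["image"][y:y+h,x:x+w],None,fx=10,fy=10,interpolation=cv2.INTER_CUBIC))
for r in red(s,(200,220,130,100)): print(" red",np.round(r[0],2),r[1])
E
```

```text
pre [ 0.5  0.1 -2.1]
first contact True 0.1534 [0.6 0.1 3.6]
bottom True [ 0.4586 -0.1982  0.1533] [-0.5  0.   4.2] 0.016802313186869984 73.2833
True [ 0.4587 -0.1982  0.1533] [-1.  -0.2  6.2]
 red [292.5 272.8] [291 272   4   3  10]
 red [244.14 280.07] [242 279   5   3  14]
```

View pics/side19.png

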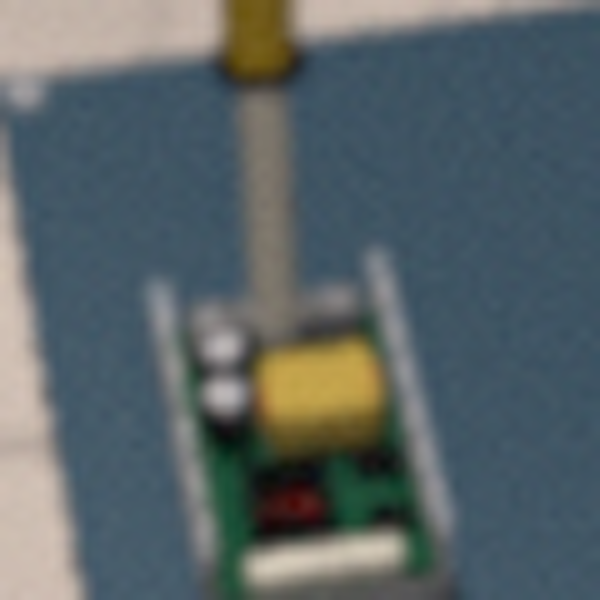

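Both switches stopped at the same depth, TCP z 0.1533–0.1534 m. Now the stick goes back.

```bash
python3 - <<'E'
from h import *
p=read_tcp_pos(); move_straight([p[0],p[1],.32],VO,rate=.25)
movep(STG+.17*Z,VO); move_straight(STG+.10*Z,VO,rate=.1); hold(.5); print(np.round(read_tcp_pos()-STG,4))
s=snapshot("side"); x,y,w,h=(240,220,90,150); cv2.imwrite("pics/side20.png",cv2.resize(s["image"][y:y+h,x:x+w],None,fx=4,fy=4,interpolation=cv2.INTER_CUBIC))
E
```

```text
[ 0.     -0.      0.1001]
```

View pics/side20.png

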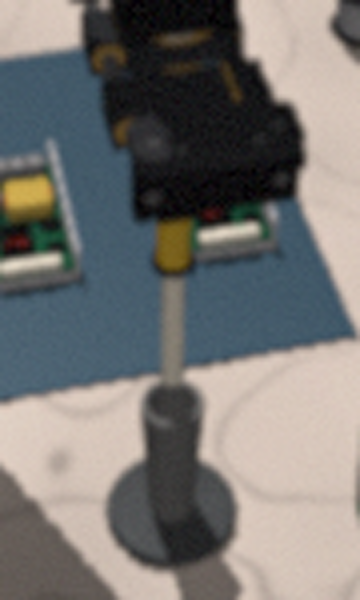

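The tip is centred over the cup mouth at (172,390). Inserting.

```bash
python3 - <<'E'
from h import *
h1=move_straight(STG+.012*Z,VO,rate=.07,contact_N=5); print(h1,np.round(read_tcp_pos()-STG,4),np.round(read_contact_force(),1))
h2=move_straight(STG-.003*Z,VO,rate=.02,contact_N=3); print(h2,np.round(read_tcp_pos()-STG,4),np.round(read_contact_force(),1))
E
```

```text
False [ 0.0003 -0.0003  0.0126] [-0.3  0.3 -0.4]
True [-0.0001  0.0001 -0.0001] [0.  0.3 4.6]
```

```bash
python3 - <<'E'
from h import *
grip(.03,6); grip(.087,6); hold(.2); move_straight(STG+.15*Z,VO,rate=.12)
movep([.48,-.05,.42],VO); movep([.40,.32,.38],VO); hold(.5)
for n,(x,y,w,h) in(("side",(200,180,190,190)),("top",(250,140,240,170))):
    s=snapshot(n); cv2.imwrite(f"pics/{n}21.png",cv2.resize(s["image"][y:y+h,x:x+w],None,fx=3,fy=3,interpolation=cv2.INTER_CUBIC))
    for r in red(s,(260,190,150,110) if n=="top" else (200,220,130,100)): print(n," red",np.round(r[0],2),r[1])
print(read_time())
E
```

```text
side  red [244.5  280.12] [242 279   5   3   8]
top  red [350.42 222.24] [348 219   6   7  33]
top  red [352.19 273.71] [350 270   6   8  31]
86.5583
```

View pics/side21.png

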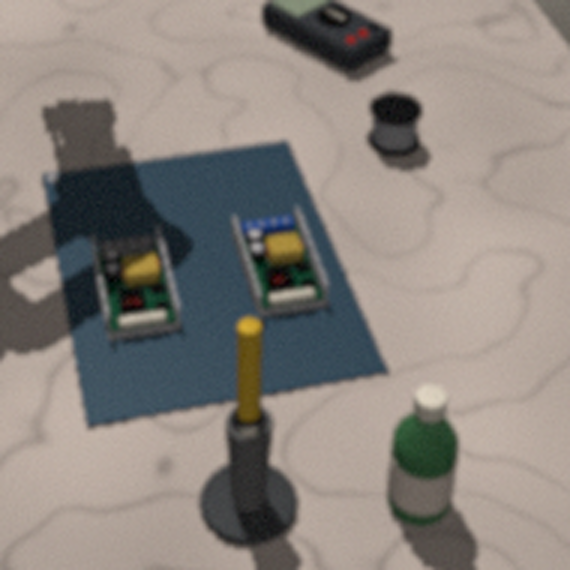

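View pics/top21.png

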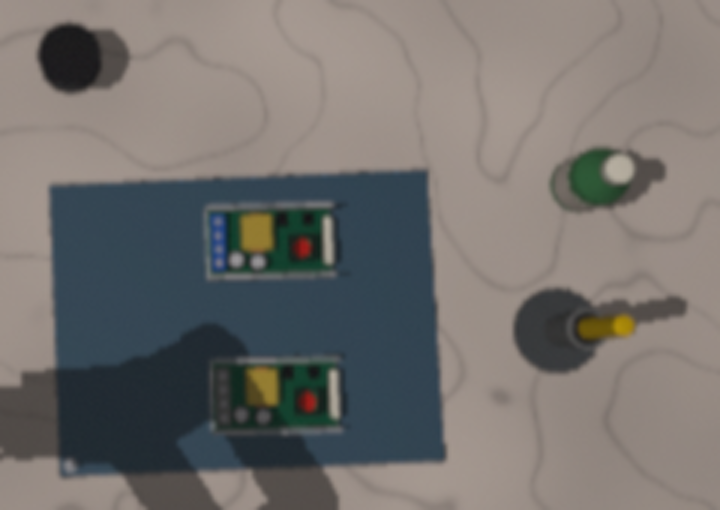

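```bash
python3 -c "
from workcell import *
finish_job()
print(read_time())"
```

```text
the job is handed in; nothing more can be done
the job is handed in; nothing more can be done
```

The job is done and handed in at about 87 s of the 210 s. Two modules were on the bench, m2 (blue block) and m3 (grey block); m1 was absent.

- **Turning:** I stood each module on its end on the mat, regripped it from the circuit side and laid it flat on the mat, circuit side up. m3 was knocked a few centimetres during the run, so I measured it again before picking it up.
- **Switches:** I pressed both with the stick. Each time the tool stopped at z 0.1533–0.1534 m, which puts the switch about 5 mm in. I worked that depth out from the stick resting on the holder floor, not from a switch reading. In the side view the red patches shrank and darkened inside the guards.
- **Stick:** It is back in the holder, tip down, touching the floor at the same height it was gripped at (within 0.1 mm).

The final pictures show both modules flat on the mat, the stick upright in its holder, the reel and bottle where they were, and the arm clear. The meter looked undisturbed in the side picture.

Two things didn't agree:
- **Cameras:** The two cameras placed the switches up to about 4 mm apart. I aimed using the jaw-centred placement, which matched their mean to within about 0.5 mm.
- **Stick lean:** My first estimate of the stick's axis was poorly conditioned. I corrected it by about 6 mm before gripping.

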